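Load the vegetable grater

TASK

Get the grater ready for potato pancakes: flip the cam lever up to free the hopper, slide the hopper to the loading end until it is against the stop, and press the lever fully down again to lock it there before anything goes in. Then put all the peeled potatoes from the wooden tray into the hopper, and after them tip all the onions in from the pan. Finish with the pan standing upright on its white board again, and leave the other things on the table where they are.

Things in the scene. Friction and masses are not known exactly. Their poses are not given: they have to be found in the camera images.
- bed_load (a point): The grater stands on the table, long side across it: a steel bed 270 wide and 450 mm long on four legs, its plate 50 mm above the table, rails to 62, end stops to 76. The loading end is at the robot's left; three grating strips lie at the other end. This point: on the plate, where the middle of the hopper stands when it is against the loading-end stop. y along the bed to the loading end, x away from the robot, z up.
- hopper_c (a point): Middle of the inside of the hopper, at the level of the bed plate. The hopper is an aluminium box that slides along the bed, with no lid and no bottom (the bed is its floor), inside 170 (x) by 190 mm (y), walls 6 mm thick, rim 92 mm above the plate. Axes as bed_load.
- hopper (a joint): How far the hopper stands from the loading end of the bed, m: 0 = against the stop at the loading end (solid plate below), 0.185 = far end (over the grating strips). Slides along the -y axis of hopper_c as it grows. About 3 N drags it when the cam lever is up; the lowered lever clamps it.
- hopper_grip (a point): Middle of the hopper's push grip, an upright black post 22 mm in diameter with its top 18 mm above this point, bare for 30 mm below it, standing 32 mm (to its axis) outside the end wall that faces away from the loading end.
- lever_hinge (a point): Middle of the cam lever's hinge pin, on the hopper's front side (facing the robot), 30 mm in front of the wall, 77 mm above the table. The pin is parallel to the bed's length. Same axes as hopper_c.
- cam_lever (a joint): Angle of the cam lever, rad: 0 = folded down level, pointing at the robot, cam pressing on the front rail (hopper clamped); 1.5 = straight up (hopper free). It stays where it is left; takes about 2 N at its end, 5 to 6 N near the clamped position.
- lever_end (a point): Middle of the black grip on the cam lever, 70 mm from the hinge pin; the grip is 30 mm long, 16 wide (along the bed), 14 thick, and goes on 17 mm past this point. -x of this point's frame runs along the lever, out from the hinge.
- tray_floor (a point): Middle of the floor of the wooden tray (250 by 186 mm, floor 8 mm above the table, rim 6 mm wide and 10 mm higher than the floor), fixed on the table to one side of the grater, in which the peeled potatoes lie. z up, x away from the robot.
- white_top (a point): Middle of the top of the white plastic board (250 by 180 by 12 mm thick), fixed on the table at the other side of the grater, on which the pan stands. z up, x away from the robot.
- pan_c (a point): Centre (31 mm above its foot) of the small steel handled pan that holds the onions: 114 mm across the rim, 92 mm across the foot, 62 mm high, 0.24 kg; z towards its mouth. Its one handle goes out level along its -x axis.
- pan_grip (a point): Where to hold the pan's handle, a round black bar 14 mm in diameter, level, its axis 50 mm above the pan's foot, from 57 to 187 mm from the pan's axis; this point is 107 mm from the axis. Same axes as pan_c.
- potato1_c (a point): Centre of a whole peeled potato, 68 long (its x axis), 50 wide (y) and 44 high (z), peeled to broad flats, 120 g, lying in the wooden tray at the start. Between 2 and 4 of the four are there.
- potato2_c (a point): Centre of a whole peeled potato, 68 long (its x axis), 50 wide (y) and 44 high (z), peeled to broad flats, 120 g, lying in the wooden tray at the start. Between 2 and 4 of the four are there.
- potato3_c (a point): Centre of a whole peeled potato, 68 long (its x axis), 50 wide (y) and 44 high (z), peeled to broad flats, 120 g, lying in the wooden tray at the start. Between 2 and 4 of the four are there.
- potato4_c (a point): Centre of a whole peeled potato, 68 long (its x axis), 50 wide (y) and 44 high (z), peeled to broad flats, 120 g, lying in the wooden tray at the start. Between 2 and 4 of the four are there.
- onion1_c (a point): Centre of a small peeled onion, 28 mm, 14 g, in the pan at the start. Between 3 and 6 of the six are there.
- onion2_c (a point): Centre of a small peeled onion, 28 mm, 14 g, in the pan at the start. Between 3 and 6 of the six are there.
- onion3_c (a point): Centre of a small peeled onion, 28 mm, 14 g, in the pan at the start. Between 3 and 6 of the six are there.
- onion4_c (a point): Centre of a small peeled onion, 28 mm, 14 g, in the pan at the start. Between 3 and 6 of the six are there.
- onion5_c (a point): Centre of a small peeled onion, 28 mm, 14 g, in the pan at the start. Between 3 and 6 of the six are there.
- onion6_c (a point): Centre of a small peeled onion, 28 mm, 14 g, in the pan at the start. Between 3 and 6 of the six are there.
- peeler: Vegetable peeler, 130 mm long, lying on the table: not needed. Origin at its underside.
- mug: White mug, 76 mm across and 85 high: not needed. Origin at its underside.
- salt: Glass salt jar with steel cap, 60 mm across and 110 high: not needed. Origin at its underside.
Mind the look-alikes: they are no part of the job. What is shaped like the part that bears pan_c but green is not meant.

How it is judged:
By the outcome, as a careful person would: the job done as asked, in the order asked, and still so for the second after the job is handed in, with the robot touching nothing.
Of potato1, potato2, potato3, potato4 only 2 to 4 are there at a start; the rules pass over those that are not, and their reading is None.
Of onion1, onion2, onion3, onion4, onion5, onion6 only 3 to 6 are there at a start; the rules pass over those that are not, and their reading is None.
At some moment in a run one of potato1, potato2, potato3, potato4 may be knocked a few centimetres aside while the robot is not near it.
It also fails if it takes over 210 s, if anything falls off the work surface, if the arm or the gripper's body presses on something with over 40 N, if the wrist force passes 120 N, or if a joint passes its speed limit or range.

ROBOT

A 7-joint arm with a two-finger parallel gripper is mounted at the origin on the work surface. World frame = base frame: x ahead of the robot, y to its left, z up, the work surface at z = 0. Lengths are in mm, angles in rad, forces in N, time in s.
With the tool pointing down it reaches from about 400 to 900 mm from the base axis. Payload 5.6 kg.
Tool frame: the origin (TCP) lies midway between the tips of the shut fingers; the grasp point (between the pads) lies 19 mm behind it; x points along the fingers, y is the direction in which the jaws open and shut, and the axes are right-handed (so a half turn about x gives the same grasp; the last joint's range is limited). The gripper opens to 92 mm and grips with 3 to 60 N. Pads are 20 mm wide; open, the fingers measure 128 mm over their backs; the gripper's body (75 mm by 189 mm) begins 69 mm behind the grasp point.
Start: joints at [1.303, 0.468, -0.012, 1.603, 0.006, 1.071, -0.056], TCP at [144.849, -633.662, 214.592] pointing down, gripper open.
Joint ranges: [-2.53, 2.53], [-0.31, 2.02], [-1.57, 1.55], [0.28, 2.44], [-1.29, 4.43], [0.15, 1.84], [-2.92, 2.92]. Speed limits (rad/s): [2.57, 2.57, 3.14, 3.14, 3.14, 3.14, 3.14].

INTERFACE

Orientations are given as a rotation vector (axis times angle).
In Python, from cell import robot, grip, kin, viewer gives the robot as it stands. Calls block until the motion is done:
- robot.movep(position, orientation): joint-space move of the TCP to a pose.
- robot.servo_line(position, feed=150, rotation=None): straight line of the TCP; rotation=None keeps the orientation; feed is the mean speed in mm/s.
- robot.goto_joints(angles): joint-space move.
- grip(opening, newtons=None): opening from 0.0 (shut) to 1.0 (fully open); newtons is the grip in N (None keeps the last); returns when the fingers have stopped.
- robot.hold(seconds).
- kin.ik(position, orientation): joint angles nearest the present ones, or None.
- robot.observe(): the state.
- viewer.read_camera(name): name is "scene" or "top" or "wrist"; returns the picture (384x512x3 uint8, red, green, blue); there is no depth.
- viewer.camera_info(name): a dict with "camera_matrix" (3x3 intrinsics, pixels), "R" (3x3) and "t" (3): a world point X has camera coordinates R X + t. Camera axes: x right, y down, z forward; pixel columns grow to the right and rows downward; lengths in mm; the calibration is good to about 2 mm. The wrist camera is an equidistant fisheye: a pixel r from the principal point sees the ray r / f radians off the axis. A picture is of the moment at which its call begins: read the wrist's pose just before it. camera_info takes no time and is no camera call; for the wrist camera it gives the pose at the moment of the call.
A pose or a line that the arm cannot do raises robot.IKError and nothing moves.
- robot.job_done(): hands the job in, once; it reports no verdict.
Trained networks look in the newest picture that a camera, given by its name, has taken for a name from the list of things; names that differ only in an ending like _2 or _b are one class to them, and where a whole thing is asked for, a point or a joint stands for the part that bears it (a point fixed in the world has none). Each returns a list of dicts, best first, with "confidence" (0 to 1); they miss things now and then, are a little off and sometimes report something else, mostly with a low value. They report only what shows in the picture. A call takes as long as a camera call. They do not tell look-alikes from the thing itself.
- viewer.silhouettes(name, camera): "mask" (384x512 bool, what is visible of it).
- viewer.pinpoint(name, camera): "at" ([x, y, z] in mm, in the coordinates of the camera as it stood for that picture, good to about 4 mm: a listed point, or the origin of a listed thing).
The state is a dict: "t": time; "joints": joint angles; "joint_velocities": joint speeds; "joint_torque": joint torques, N m; "tcp_pos": TCP position; "tcp_rot": TCP orientation; "contact_force": force on the tool from outside, world axes, zero at the start; "wrist_torque": the same for the moment, N m; "grip_width": opening from 0.0 (shut) to 1.0 (fully open).
Only numpy, scipy, OpenCV 4.12 (cv2) and the standard library are available. Lean on these libraries where they do the work, as an engineer would, in place of code of your own. Each camera call takes 0.05 s, during which the arm holds its last target.

## Working session

There is one attempt and no reset: what is moved stays moved. The work goes in short steps, each a Python script; the robot and the scene stay as the last script left them, time stands still between calls to the robot, and variables do not carry over. Pictures are saved under pics/ and viewed, and the job is handed in when it is done.

```bash
ls; mkdir -p pics; cat > h.py <<'E'
import numpy as np, cv2
from scipy.spatial.transform import Rotation as Rn
from cell import robot, grip, kin, viewer
def snap(cam,fn):
    im=viewer.read_camera(cam); cv2.imwrite('pics/'+fn,cv2.cvtColor(im,cv2.COLOR_RGB2BGR)); return im
def w(cam,p,info=None):
    i=info or viewer.camera_info(cam); return np.array(i['R']).T@(np.array(p)-np.array(i['t']))
def proj(cam,X):
    i=viewer.camera_info(cam); c=np.array(i['R'])@np.array(X)+np.array(i['t']); p=np.array(i['camera_matrix'])@c; return p[:2]/p[2]
def pix(cam,uv,z):
    i=viewer.camera_info(cam);R=np.array(i['R']);t=np.array(i['t']);K=np.array(i['camera_matrix'])
    d=R.T@np.linalg.inv(K)@np.array([uv[0],uv[1],1.]);c=-R.T@t
    return c+d*(z-c[2])/d[2]
def pin(name,cam,info=None):
    return [(np.round(w(cam,d['at'],info),1).tolist(),round(d['confidence'],2)) for d in viewer.pinpoint(name,cam)]
E
python3 - <<'E'
from h import *
s=robot.observe();print(s)
for c in('scene','top','wrist'):
    snap(c,c+'0.png'); i=viewer.camera_info(c); print(c,i)
for c in('top','scene'):
  for n in 'hopper_c hopper_grip lever_hinge lever_end tray_floor white_top bed_load pan_c pan_grip potato1_c onion1_c peeler mug salt'.split():
    print(c,n,pin(n,c))
E
```

```text
pics
{'t': 0.0, 'joints': array([ 1.30299811,  0.46834271, -0.01160959,  1.603627  ,  0.00598181,
        1.07140273, -0.05627749]), 'joint_velocities': array([ 1.09350631e-03, -4.34177367e-04, -8.30194079e-04, -1.26730058e-03,
        9.17374190e-05, -3.07678351e-04, -1.85807035e-03]), 'joint_torque': array([ 2.84278412e-04, -5.20577037e+01, -1.24462444e-02, -2.43748301e+01,
       -5.65851037e-02,  1.72222336e-02,  1.53596056e-04]), 'tcp_pos': array([ 144.70074158, -633.08669498,  213.66131848]), 'tcp_rot': array([ 2.1029407 ,  0.23917743, -2.10357258]), 'contact_force': array([ 0.14724853, -0.62231688, -0.21858255]), 'wrist_torque': array([ 0.0510287 , -0.03182687,  0.00399862]), 'grip_width': 1.001839572336072}
scene {'camera_matrix': array([[467.98126971,   0.        , 250.35824884],
       [  0.        , 467.98126971, 192.10523588],
       [  0.        ,   0.        ,   1.        ]]), 'R': array([[ 0.88272648,  0.46963244, -0.01547012],
       [ 0.37822049, -0.72967306, -0.56967227],
       [-0.27882471,  0.49701368, -0.82172634]]), 't': array([-441.43803672, -112.61445932, 152
[... 1865 characters left out ...]
4), ([443.0, 10.9, 77.4], 0.45)]
scene tray_floor []
scene white_top [([505.7, -383.4, 10.8], 0.75)]
scene bed_load [([636.4, 119.7, 48.0], 0.68)]
scene pan_c [([543.2, -406.7, 43.5], 0.9), ([249.1, -289.8, 28.3], 0.79), ([632.4, -126.2, 130.9], 0.56), ([516.0, 12.7, 77.5], 0.43), ([443.6, 350.9, 28.9], 0.27)]
scene pan_grip [([147.0, -323.1, 45.7], 0.74), ([434.4, -402.0, 60.9], 0.58)]
scene potato1_c [([442.9, 355.8, 31.6], 0.53), ([507.0, -385.4, 7.6], 0.46)]
scene onion1_c [([716.1, -355.6, -0.8], 0.49), ([541.9, -397.8, 31.4], 0.4)]
scene peeler [([374.7, 218.2, -2.1], 0.61)]
scene mug [([640.0, 118.2, 46.4], 0.57)]
scene salt [([715.3, -357.2, -3.2], 0.58), ([500.0, 390.9, 5.5], 0.34)]
```

View pics/top0.png

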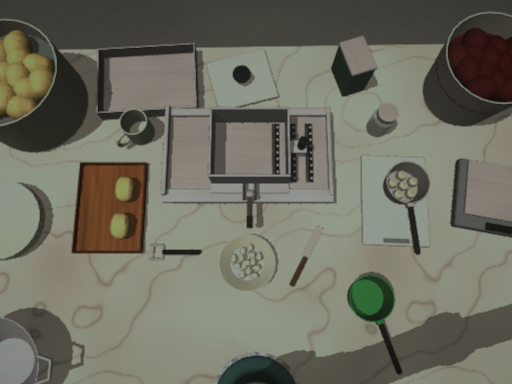

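View pics/scene0.png

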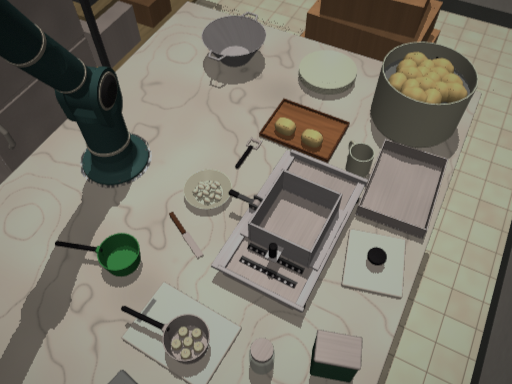

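View pics/wrist0.png

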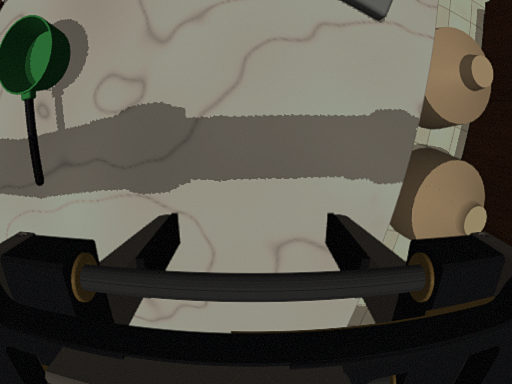

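```bash
python3 - <<'E'
from h import *
t=cv2.imread('pics/top0.png');s=cv2.imread('pics/scene0.png')
a=cv2.resize(t[150:260,70:160],None,fx=4,fy=4);b=cv2.resize(t[150:260,355:435],None,fx=4,fy=4)
cv2.imwrite('pics/c1.png',np.hstack([a,b]))
cv2.imwrite('pics/c2.png',cv2.resize(t[95:235,155:340],None,fx=4,fy=4))
for n in['potato1_c','onion1_c','lever_end','pan_c','hopper','cam_lever','potato2_c']:
  for d in viewer.silhouettes(n,'top'):
    m=d['mask'].astype(np.uint8); ys,xs=np.nonzero(m)
    if len(xs)<5: continue
    r=cv2.minAreaRect(np.c_[xs,ys].astype(np.float32)); print(n,round(d['confidence'],2),len(xs),xs.mean(),ys.mean(),r, pix('top',(xs.mean(),ys.mean()),30))
E
```

```text
potato1_c 0.69 463 120.74298056155507 225.4341252699784 ((120.5, 225.5), (25.0, 21.0), 90.0) [440.54348249 352.65820809  30.        ]
onion1_c 0.5 85 402.5529411764706 185.63529411764705 ((402.5, 185.5), (9.0, 9.0), 90.0) [ 537.85434212 -404.11717691   30.        ]
pan_c 0.88 1505 409.45980066445185 192.25581395348837 ((403.53302001953125, 206.1173553466797), (47.68989562988281, 90.4605712890625), 9.323591232299805) [ 519.27869911 -420.98045962   30.        ]
pan_c 0.74 2036 374.524557956778 306.3374263261297 ((387.5906066894531, 320.9866027832031), (101.09321594238281, 45.71314239501953), 55.00798034667969) [ 224.81237249 -303.77203904   30.        ]
hopper 0.59 3916 252.34448416751786 155.1376404494382 ((257.5, 167.0), (120.0, 99.0), 90.0) [630.18116645   0.90770296  30.        ]
cam_lever 0.44 1348 409.790059347181 191.3219584569733 ((416.9000549316406, 204.30001831054688), (89.88992309570312, 46.0629997253418), 63.43495178222656) [ 521.83873138 -422.11929503   30.        ]
cam_lever 0.4 261 249.42911877394636 209.09195402298852 ((249.5, 208.5), (37.0, 7.0), 90.0) [479.55690541  10.64467202  30.        ]
potato2_c 0.58 481 125.3035343035343 188.9022869022869 ((125.00000762939453, 189.00001525878906), (21.828205108642578, 26.19384765625), 14.03624439239502) [539.88494099 346.05165521  30.        ]
```

View pics/c1.png

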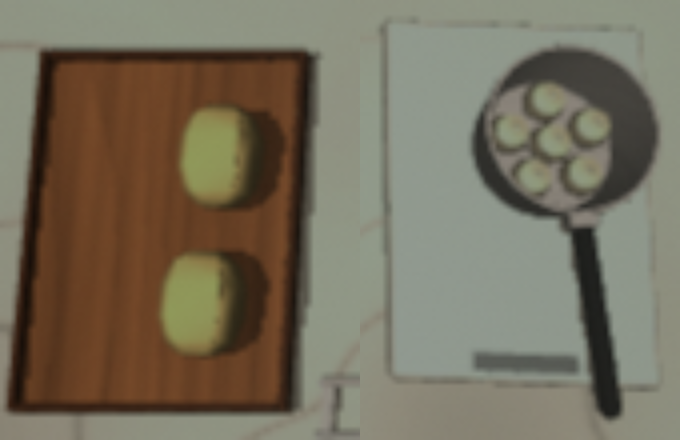

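View pics/c2.png

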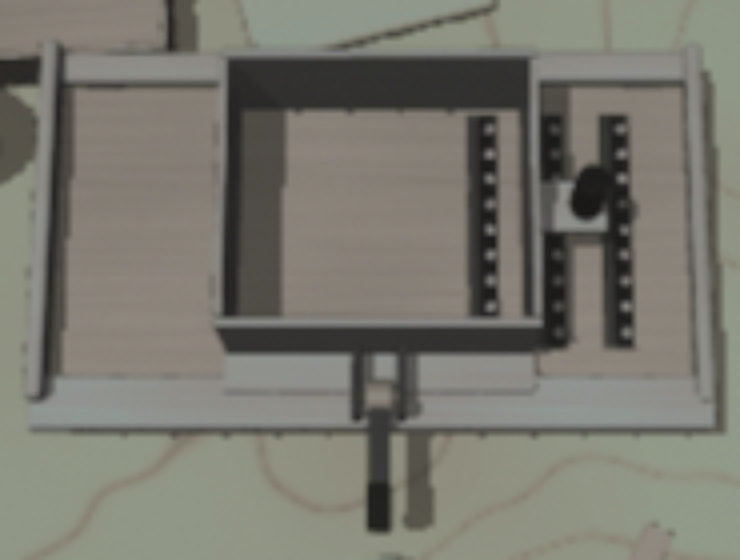

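Top view: two potatoes in the wooden tray (125,189) and (121,226), with six onions in the steel pan (406,184). The lever is folded toward the robot, with its grip at (249,215).

Candidates:
- **Pan:** steel pan at top (406,184) on the white board, or the green pan at (371,297). I choose the steel one.
- **Potatoes:** the two in the wooden tray, or the pot of potatoes at (20,80). I choose the tray.
- **Onions:** in the steel pan, or the white pieces in the bowl at (248,262). I choose the pan.
- **Hopper:** box on the bed at (250,145), or the grey tray at (148,80). I choose the box on the bed.

The crops confirm these choices.

```bash
cat >> h.py <<'E'
def TR(d,jaw):
    d=np.array(d,float);d/=np.linalg.norm(d);j=np.array(jaw,float);j-=d*(d@j);j/=np.linalg.norm(j)
    return Rn.from_matrix(np.c_[d,j,np.cross(d,j)])
def best(p,d,jaw,ref=None):
    q0=robot.observe()['joints'] if ref is None else ref; out=[]
    for s in(1,-1):
        r=TR(d,s*np.array(jaw,float)).as_rotvec(); q=kin.ik(list(p),list(r))
        if q is not None: out.append((np.abs(np.array(q)-q0).max(),q,r))
    return min(out,key=lambda o:o[0]) if out else None
def gp(p,d=(0,0,-1)):  # tcp from grasp point
    d=np.array(d,float);d/=np.linalg.norm(d);return np.array(p,float)+19*d
def st(msg=''):
    s=robot.observe();print(msg,'t%.1f'%s['t'],np.round(s['tcp_pos'],1),'F',np.round(s['contact_force'],1),'w%.3f'%s['grip_width']);return s
E
python3 - <<'E'
from h import *
b=best(gp([442,10,200]),(0,0,-1),(0,1,0));print(b)
robot.movep(list(gp([442,10,200])),list(b[2]));st()
grip(0.5)
i=viewer.camera_info('wrist');snap('wrist','w1.png')
for n in('lever_end','lever_hinge','hopper_c','hopper_grip'):print(n,pin(n,'wrist',i))
E
```

```text
(np.float64(1.1439597492039384), array([ 0.8585571 ,  0.37502885, -1.11439131,  2.07210906,  0.41892506,
        0.94128711,  1.0876911 ]), array([0.        , 1.57079633, 0.        ]))
 t4.4 [442.2   9.2 180.9] F [ 0.3 -0.7  1. ] w0.996
lever_end [([444.5, 12.5, 75.9], 0.84), ([510.4, 12.1, 79.1], 0.16)]
lever_hinge [([509.7, 12.7, 77.2], 0.79)]
hopper_c []
hopper_grip []
```

View pics/w1.png

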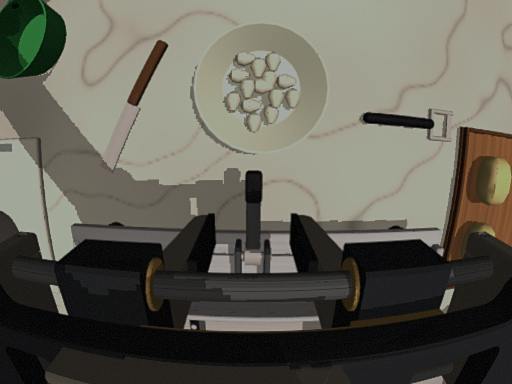

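The wrist view shows the lever between the fingers, with its grip at px (254,185). Next: grasp it and follow the arc up.

```bash
python3 - <<'E'
from h import *
H=np.array([511.5,11,77.])
robot.servo_line(list(gp([442,11,77])),feed=120);st('down')
grip(0.0,25);st('grip')
for a in np.linspace(0,1.5,9)[1:]:
    robot.servo_line(list(gp(H+70*np.array([-np.cos(a),0,np.sin(a)]))),feed=80);st('%.2f'%a)
snap('scene','s2.png');snap('wrist','w2.png')
for c in('scene','top'): 
    viewer.read_camera(c);print(pin('lever_end',c))
E
```

```text
down t6.7 [442.5  11.1  58.5] F [-0.1  0.6 -0.4] w0.498
grip t7.2 [442.1  10.9  58.1] F [ 0.2 -0.2  2. ] w0.174
0.19 t7.5 [442.6  10.9  71.5] F [-0.8 -0.1  3.6] w0.172
0.38 t7.8 [445.6  10.9  84.1] F [-5.7  0.6  7.7] w0.175
0.56 t8.2 [451.4  10.8  95.7] F [-5.6 -0.3  5.7] w0.173
0.75 t8.5 [459.9  10.7 106.5] F [-7.9 -0.8  5.2] w0.169
0.94 t8.8 [470.2  10.6 115.4] F [-6.4 -0.6  5.8] w0.174
1.12 t9.1 [481.7  10.6 122.2] F [-4.6 -1.9  4.5] w0.169
1.31 t9.4 [494.3  10.6 126.7] F [-3.2 -1.7  5.2] w0.172
1.50 t9.7 [507.7  10.8 128.9] F [-3.3 -1.7  5. ] w0.168
[([636.5, 120.6, 46.4], 0.74), ([499.3, 16.7, 143.8], 0.59)]
[([548.5, -426.7, 32.6], 0.59), ([495.7, 9.7, 142.7], 0.38)]
```

View pics/s2.png

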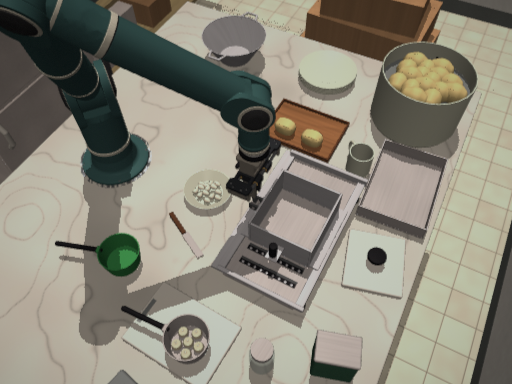

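View pics/w2.png

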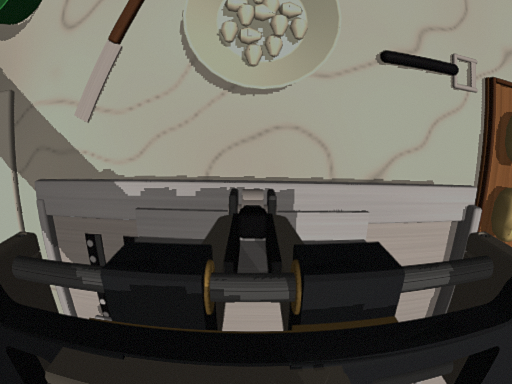

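```bash
python3 - <<'E'
from h import *
p=robot.observe()['tcp_pos']
for k in (4,8,12,16):
    robot.servo_line([p[0]+k,p[1],p[2]-0.3*k/4],feed=50);s=st(k)
    if abs(s['contact_force'][0])>12: break
grip(0.5);s=st('open')
viewer.read_camera('scene');print(pin('lever_end','scene'))
robot.servo_line([s['tcp_pos'][0],s['tcp_pos'][1],240],feed=150);st()
i=viewer.camera_info('wrist');snap('wrist','w3.png')
for n in('lever_end','lever_hinge'):print(n,pin(n,'wrist',i))
for c in('scene','top'): 
    viewer.read_camera(c);print(pin('lever_end',c),pin('hopper_grip',c))
E
```

```text
4 t10.3 [512.1  10.8 129.2] F [-4.9 -1.9  5.6] w0.174
8 t10.5 [516.3  10.8 129.1] F [-3.2 -1.5  6. ] w0.171
12 t10.8 [519.6  10.9 128.9] F [-6.  -1.3  8.9] w0.174
16 t11.0 [520.5  11.2 128.5] F [-16.9  -1.3  18.2] w0.169
open t11.7 [523.8  10.9 127.6] F [-0.5  0.9  0.2] w0.497
[([722.1, -354.5, -1.0], 0.43), ([541.6, -401.2, 29.2], 0.35)]
 t12.7 [523.2  10.5 239.2] F [ 0.4 -0.4  0.8] w0.499
lever_end [([507.5, 15.0, 145.6], 0.58), ([439.5, 353.4, 29.4], 0.25)]
lever_hinge [([513.0, 11.8, 75.7], 0.9), ([569.2, -405.7, 35.5], 0.69), ([714.7, -354.3, -3.9], 0.54)]
[([508.4, 15.5, 145.5], 0.53)] [([632.0, -122.5, 128.3], 0.62)]
[([507.7, 8.7, 141.8], 0.52)] []
```

View pics/w3.png

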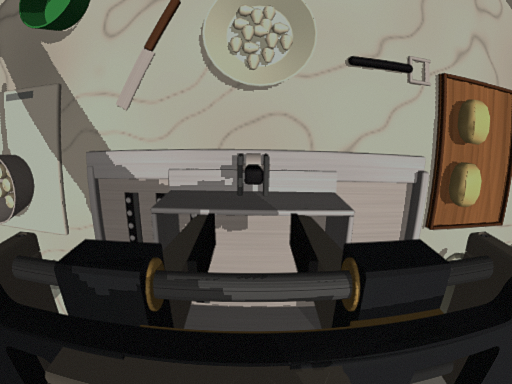

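Lever is up (end at x≈508, z≈145). Next is the post.

```bash
python3 - <<'E'
from h import *
P=[632,-125,129]
b=best(gp([632,-125,215]),(0,0,-1),(1,0,0));print(b[0],b[1])
robot.movep(list(gp([632,-125,215])),list(b[2]));grip(0.6)
i=viewer.camera_info('wrist');snap('wrist','w4.png')
for c in('scene','wrist','top'):
    viewer.read_camera(c);print(pin('hopper_grip',c))
E
```

```text
1.22175704222186 [ 0.55059878  0.55260621 -0.57513015  1.60577793  0.32939107  1.08155042
 -0.11287729]
[([633.2, -124.0, 125.8], 0.78)]
[([626.1, -125.2, 133.6], 0.95)]
[([631.5, -125.7, 137.0], 0.72)]
```

View pics/w4.png

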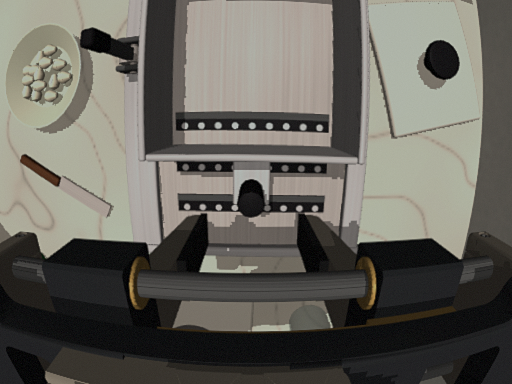

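The post (251,198) is centred between the fingers.

```bash
python3 - <<'E'
from h import *
robot.servo_line(list(gp([631,-125,129])),feed=120);st('down')
grip(0.0,25);s=st('grip');p=s['tcp_pos'];y=p[1]
x,z=631.,p[2]
robot.servo_line([x,y+50,z],feed=80);st()
robot.servo_line([x,y+100,z],feed=80);st()
k=100
while k<145:
    k+=3; robot.servo_line([x,y+k,z],feed=40);s=st(k)
    if s['contact_force'][1]<-12: break
for c in('scene','wrist','top'):
    viewer.read_camera(c);print(pin('hopper_grip',c),pin('lever_hinge',c))
snap('top','t5.png')
E
```

```text
down t15.8 [ 631.6 -124.9  110.7] F [-0.5 -0.1  0.1] w0.601
grip t16.4 [ 630.7 -125.1  110.2] F [-2.4 -0.9  3.5] w0.236
 t17.2 [631.5 -73.6 110.3] F [2.  1.6 0.1] w0.236
 t17.9 [632.1 -24.3 110.2] F [ 4.7  2.4 -3.3] w0.234
103 t18.2 [632.2 -22.5 110.3] F [ 5.9 -0.2 -3.1] w0.236
106 t18.4 [632.2 -20.  110.3] F [ 5.2 -1.2 -3. ] w0.232
109 t18.7 [632.3 -17.  110.3] F [ 6.9 -1.2 -2.3] w0.233
112 t18.9 [632.3 -14.1 110.3] F [ 5.3 -0.7 -2.4] w0.229
115 t19.2 [632.4 -11.1 110.3] F [ 6.6 -1.3 -2.1] w0.238
118 t19.4 [632.3 -10.6 110.3] F [ 5.5 -4.9 -2. ] w0.238
121 t19.7 [632.4 -10.6 110.3] F [ 4.7 -9.7 -0.6] w0.235
124 t19.9 [632.3 -10.4 110.2] F [  3.7 -15.4   0.7] w0.235
[([631.4, -9.8, 129.8], 0.9)] []
[([629.3, -8.1, 131.1], 0.68)] [([512.1, 127.5, 76.5], 0.83)]
[([631.3, -9.6, 132.3], 0.87), ([547.4, -428.8, 33.0], 0.75)] [([513.8, 126.1, 77.1], 0.75), ([536.7, 353.8, 30.4], 0.6)]
```

View pics/t5.png

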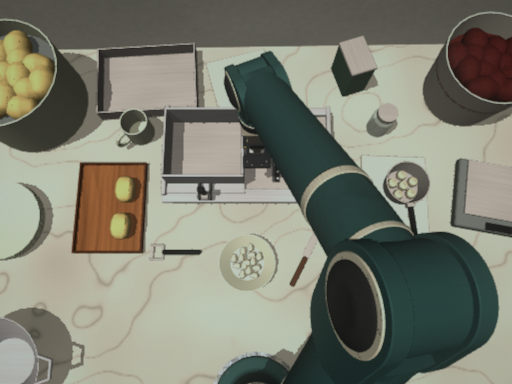

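Hopper is hard against the stop (−15 N reaction; it moved 114 mm). Next, lock the lever.

```bash
python3 - <<'E'
from h import *
grip(0.6);s=st('open');p=s['tcp_pos']
robot.servo_line([p[0],p[1],215],feed=150)
viewer.read_camera('scene');print(pin('hopper_grip','scene'))
H=np.array([511.5,125.5,77.])
b=best(gp([507,125.5,240]),(0,0,-1),(0,1,0));print(b[0],b[1])
robot.movep(list(gp([507,125.5,240])),list(b[2]));grip(0.45)
i=viewer.camera_info('wrist');snap('wrist','w6.png');print(pin('lever_end','wrist',i),pin('lever_hinge','wrist',i));st()
E
```

```text
open t21.1 [630.9  -0.8 110.2] F [ 0.6 -0.4 -1.1] w0.602
[([633.6, -10.2, 128.8], 0.87)]
1.1864146980716503 [ 0.50734924  0.4471885  -1.02571768  1.85988465  0.43280137  1.07929309
  0.88467805]
[([508.6, 127.6, 143.7], 0.79)] [([512.0, 128.2, 76.5], 0.7)]
 t23.7 [507.  125.5 221. ] F [-0.1  0.1  0.3] w0.452
```

View pics/w6.png

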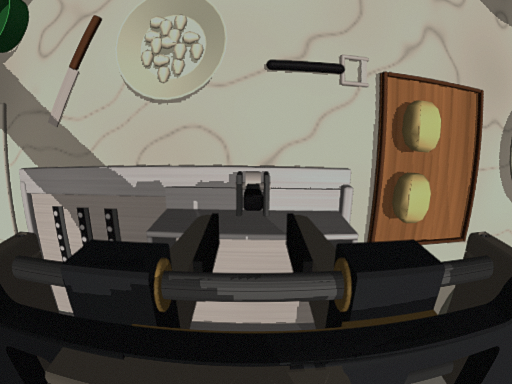

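```bash
python3 - <<'E'
from h import *
H=np.array([511.5,125.8,77.])
robot.servo_line(list(gp([507,125.8,145])),feed=120);st('down')
grip(0.0,25);st('grip')
for a in np.linspace(1.5,0.0,9)[1:]:
    robot.servo_line(list(gp(H+70*np.array([-np.cos(a),0,np.sin(a)]))),feed=80);st('%.2f'%a)
grip(0.45);s=st('open')
i=viewer.camera_info('wrist')
robot.servo_line([s['tcp_pos'][0],125.8,130],feed=150);grip(0.0)
# press with shut fingers
for z in (100,92,88,86,84,82,80,78):
    robot.servo_line([442,125.8,z],feed=60);s=st('press%d'%z)
    if s['contact_force'][2]>18: break
robot.hold(0.3);st()
robot.servo_line([442,125.8,200],feed=150)
i=viewer.camera_info('wrist');snap('wrist','w7.png');print(pin('lever_end','wrist',i),pin('lever_hinge','wrist',i))
snap('scene','s7.png');print(pin('lever_end','scene'))
E
```

```text
down t24.6 [507.5 126.1 126.6] F [-0.6  0.6  0.8] w0.450
grip t25.1 [507.2 125.8 126.3] F [0.4 0.5 2. ] w0.173
1.31 t25.4 [493.8 125.8 125.5] F [ 3.2  1.1 -5.2] w0.170
1.12 t25.8 [481.5 126.  121.5] F [2.6 0.2 1.7] w0.168
0.94 t26.1 [469.6 126.1 114.6] F [-0.7  0.9  4.2] w0.175
0.75 t26.4 [459.5 126.2 105.6] F [-2.1  2.1  3.1] w0.172
0.56 t26.7 [451.3 125.9  95.1] F [-3.1  2.1  3.1] w0.174
0.38 t27.0 [445.4 125.9  83.4] F [-4.8  2.1  1.8] w0.178
0.19 t27.3 [441.5 125.9  70.7] F [-4.8  2.1  1. ] w0.170
0.00 t27.6 [439.7 125.8  57.2] F [-5.5  3.7 -0.7] w0.168
open t28.2 [441.7 125.7  58.1] F [ 0.2 -0.7  0.3] w0.449
press100 t30.2 [442.1 126.   99.9] F [-0.7  0.3 -0.1] w0.006
press92 t30.5 [442.1 125.7  91.9] F [ 0.5 -0.3 -0. ] w0.003
press88 t30.7 [442.  125.7  87.8] F [-0.2 -0.8 -0.3] w0.005
press86 t31.0 [442.  125.7  86. ] F [-1.  -0.8  1.3] w0.007
press84 t31.2 [442.  125.8  84.5] F [-2.3 -1.4  9.1] w0.003
press82 t31.5 [442.  125.8  83.9] F [-7.7 -4.6 27. ] w0.004
 t31.8 [442.  125.8  83.9] F [-7.8 -3.9 27.3] w0.005
[([443.9, 127.2, 74.3], 0.7), ([534.7, 349.6, 28.2], 0.7), ([371.3, 221.7, -2.9], 0.58)] []
[([447.8, 130.5, 76.7], 0.73), ([373.1, 219.8, 1.6], 0.45)]
```

View pics/w7.png

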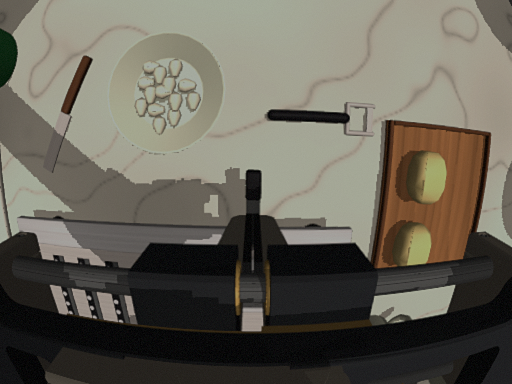

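View pics/s7.png

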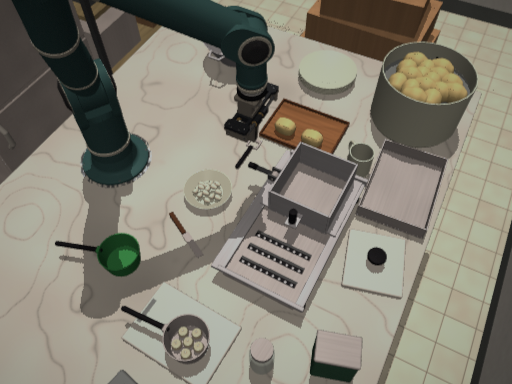

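The lever is fully down: the press stopped at z 83.9, which is 77 plus half its thickness. Potatoes next.

```bash
cat >> h.py <<'E'
def pots(cam='top',z=32):
    viewer.read_camera(cam)
    for n in('potato1_c','potato2_c'):
      print(n,cam,pin(n,cam))
      for d in viewer.silhouettes(n,cam):
        ys,xs=np.nonzero(d['mask'])
        if len(xs)<100 or cam=='wrist': continue
        c=np.c_[xs,ys]; wp=np.array([pix(cam,q,z) for q in c[::3]])[:,:2]
        cov=np.cov(wp.T);e,v=np.linalg.eigh(cov); print(' sil',round(d['confidence'],2),len(xs),np.round(wp.mean(0),1),'ax',np.round(np.sqrt(e)*4),'ang',round(np.degrees(np.arctan2(v[1,1],v[0,1])),0))
E
python3 - <<'E'
from h import *
b=best(gp([480,300,260]),(0,0,-1),(0,1,0));print(b[0],b[1])
robot.movep(list(gp([480,300,260])),list(b[2]));grip(0.85)
pots('top');pots('scene');pots('wrist')
snap('wrist','w8.png');snap('top','t8.png')
E
```

```text
0.43066392816620924 [ 0.14398794  0.51020065 -1.02016629  1.73805478  0.47067115  1.16229988
  0.55768115]
potato1_c top [([514.1, -420.5, 30.9], 0.65)]
potato2_c top [([631.4, -13.5, 135.0], 0.64)]
potato1_c scene [([444.7, 349.8, 30.8], 0.75)]
 sil 0.84 290 [443.4 349.6] ax [69. 80.] ang 142.0
 sil 0.44 2283 [503.2 380.3] ax [210. 304.] ang -163.0
 sil 0.35 4061 [622.6 158.3] ax [326. 364.] ang 102.0
potato2_c scene [([543.7, 348.6, 27.7], 0.5)]
 sil 0.78 270 [544.7 344.4] ax [65. 75.] ang 157.0
potato1_c wrist [([439.0, 355.8, 27.3], 0.78), ([709.2, 323.0, -6.7], 0.19)]
potato2_c wrist [([534.2, 343.5, 28.6], 0.83)]
```

View pics/w8.png

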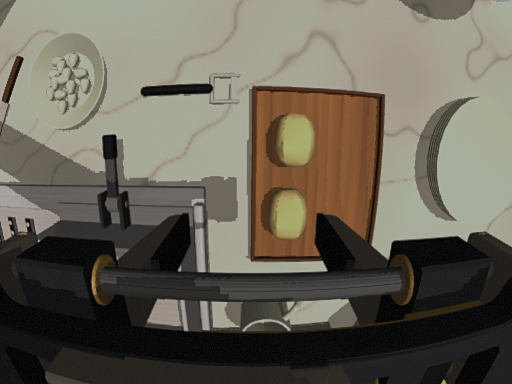

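View pics/t8.png

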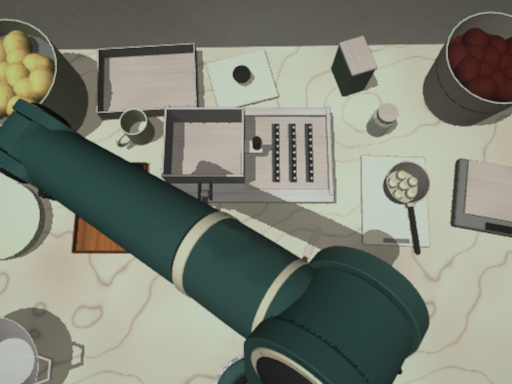

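```bash
python3 - <<'E'
from h import *
t=cv2.imread('pics/top0.png')
for uv in((147,163),(145,190),(144,225),(142,252),(80,163)):print(uv,pix('top',uv,18))
# row profile
for v in (189,226): print([tuple(int(c) for c in t[v,u]) for u in range(128,152)])
for v in(189,226):
  for u in(114,115,134,136,110,130): print(v,u,pix('top',(u,v),30)[:2].round(0))
E
```

```text
(147, 163) [615.61266195 293.76459621  18.        ]
(145, 190) [538.79198561 295.87887823  18.        ]
(144, 225) [442.48176795 294.24875446  18.        ]
(142, 252) [370.68481669 296.28628265  18.        ]
(80, 163) [618.42311753 480.15866811  18.        ]
[(76, 127, 127), (62, 103, 117), (64, 106, 123), (50, 82, 95), (35, 58, 68), (26, 43, 50), (24, 39, 45), (22, 36, 46), (20, 35, 53), (21, 36, 56), (22, 37, 57), (23, 39, 60), (32, 54, 87), (41, 70, 112), (36, 60, 98), (28, 44, 70), (21, 32, 49), (15, 21, 27), (47, 55, 59), (73, 84, 87), (101, 115, 114), (130, 147, 143), (130, 147, 144), (129, 147, 143)]
[(30, 50, 58), (24, 41, 47), (23, 38, 44), (22, 37, 50), (22, 38, 59), (23, 36, 56), (21, 34, 53), (20, 35, 55), (30, 50, 80), (38, 66, 106), (41, 70, 113), (43, 73, 117), (37, 62, 101), (26, 41, 67), (21, 31, 48), (17, 22, 30), (50, 59, 64), (76, 86, 90), (88, 100, 101), (118, 133, 129), (133, 150, 143), (133, 151, 144), (133, 150, 143), (133, 151, 143)]
189 114 [540. 377.]
189 115 [540. 374.]
189 134 [539. 322.]
189 136 [539. 317.]
189 110 [540. 388.]
189 130 [539. 333.]
226 114 [439. 370.]
226 115 [439. 368.]
226 134 [439. 317.]
226 136 [438. 312.]
226 110 [439. 381.]
226 130 [439. 328.]
```

```bash
cat >> h.py <<'E'
def pick(x,y):
    robot.movep([x,y,110],list(best([x,y,110],(0,0,-1),(0,1,0))[2]))
    grip(0.72)
    robot.servo_line([x,y,21],feed=120);st('at')
    grip(0.0,8);s=st('nudgegrip')
    robot.servo_line([x,y+18,21],feed=60);st('slid')
    grip(0.75); robot.servo_line([x,y+18,13],feed=60);s=st('low')
    grip(0.0,15);st('grip')
    robot.servo_line([x,y+18,60],feed=80);return st('lift')
E
python3 - <<'E'
from h import *
pick(539,347)
snap('wrist','w9.png')
E
```

```text
at t37.7 [539.3 347.6  21.6] F [-0.6  0.3  0.2] w0.721
nudgegrip t38.1 [539.5 347.2  21.8] F [-0.1 -0.3  3.7] w0.542
slid t38.5 [539.4 366.   21.7] F [0.6 1.6 4.8] w0.540
low t39.3 [538.6 364.6  12.2] F [ 0.8 -0.5  0.2] w0.753
grip t39.7 [539.1 365.2  13.1] F [ 0.5  1.5 -0.2] w0.538
lift t40.5 [539.  364.6  59.9] F [ 0.  -0.3 -1.5] w0.539
```

View pics/w9.png

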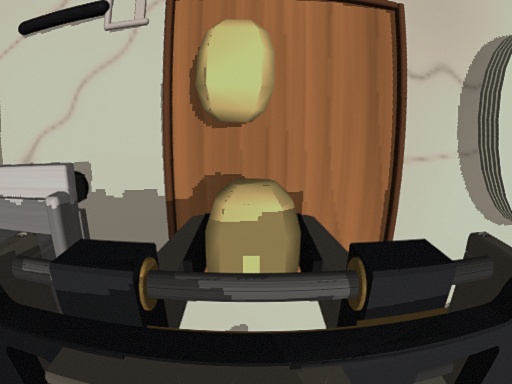

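```bash
cat >> h.py <<'E'
def place(x,y):
    p=robot.observe()['tcp_pos']
    robot.servo_line([p[0],p[1],235],feed=200)
    robot.servo_line([x,y,235],feed=220)
    robot.servo_line([x,y,110],feed=150);st('over')
    robot.servo_line([x,y,64],feed=80);st('low')
    grip(0.72);robot.hold(0.2)
    robot.servo_line([x,y,235],feed=180);st('out')
E
python3 - <<'E'
from h import *
place(673,125.5)
snap('scene','s10.png');print(pin('potato1_c','scene'),pin('potato2_c','scene'))
snap('wrist','w10.png')
E
```

```text
over t43.9 [673.7 126.  111.2] F [ 1.1  0.4 -1.3] w0.542
low t44.6 [673.1 125.8  64. ] F [-0.1 -0.6 -0.8] w0.536
out t46.4 [672.4 125.1 233.7] F [ 0.1 -0.3  0.4] w0.719
[([442.5, 353.8, 31.0], 0.67)] []
```

View pics/s10.png

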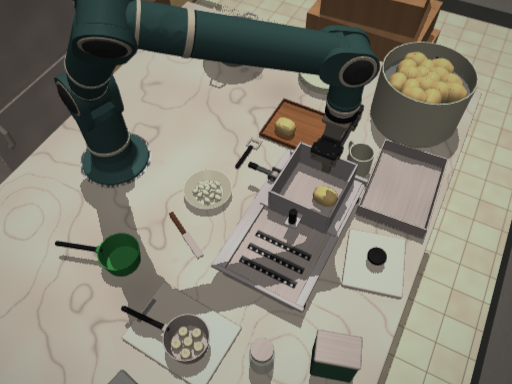

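View pics/w10.png

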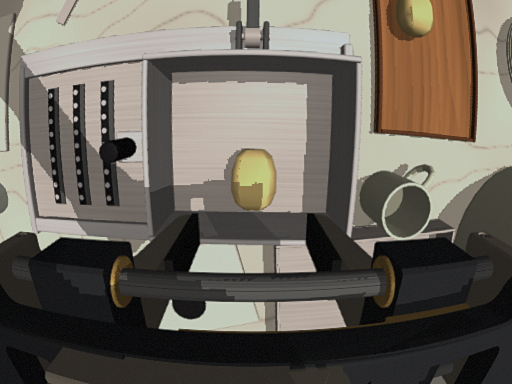

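The first potato is in the hopper, and the other is still at (442,353). Next I re-check it and pick it.

```bash
python3 - <<'E'
from h import *
robot.servo_line([480,300,235],feed=220)
i=viewer.camera_info('wrist');snap('wrist','w11.png');print(pin('potato1_c','wrist',i))
viewer.read_camera('scene');print(pin('potato1_c','scene'))
E
```

```text
[([373.9, 222.7, -1.6], 0.66), ([440.0, 356.2, 27.8], 0.62)]
[([441.9, 351.1, 33.0], 0.75)]
```

View pics/w11.png

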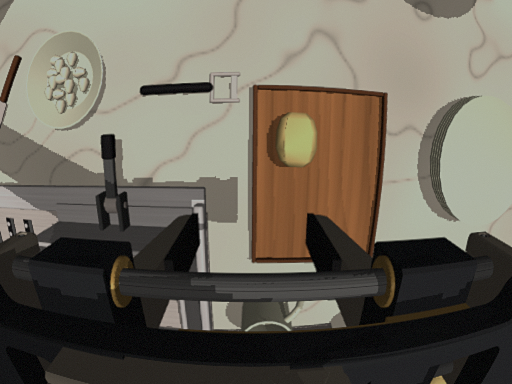

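```bash
python3 - <<'E'
from h import *
s=pick(442,353)
if s['grip_width']>0.4:
    place(590,125.5)
    snap('wrist','w12.png');viewer.read_camera('scene');print(pin('potato1_c','scene'))
E
```

```text
at t49.8 [442.2 353.6  21.6] F [-0.4  0.2  0.8] w0.723
nudgegrip t50.2 [442.4 353.3  21.7] F [-0.  -0.7  4.2] w0.541
slid t50.7 [442.3 372.   21.5] F [0.5 1.2 3.3] w0.542
low t51.4 [441.6 370.6  12.3] F [-0.3 -0.   0.2] w0.749
grip t51.8 [442.  371.2  13.1] F [-0.1 -0.3 -0.2] w0.540
lift t52.6 [442.1 370.7  60. ] F [ 0.5 -0.3 -0.9] w0.537
over t56.0 [590.6 126.  111. ] F [ 0.  -0.1 -1.2] w0.544
low t56.8 [590.  125.8  64. ] F [-0.1  1.2 -1.5] w0.540
out t58.5 [589.4 125.1 233.9] F [-0.1  0.5  0.5] w0.719
[([586.0, 153.3, 72.3], 0.9)]
```

View pics/w12.png

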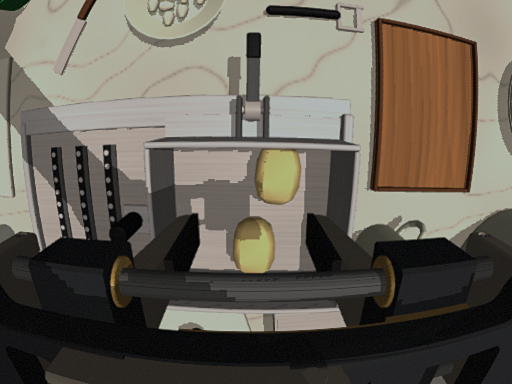

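Both potatoes are in the hopper at px (277,175) and (254,245), and the tray is empty. Now planning the pan tip.

```bash
python3 - <<'E'
from h import *
grip(0.5)
b=best([440,-300,280],(0,0,-1),(0,1,0));print(b[0],b[1])
robot.movep([440,-300,280],list(b[2]));st()
i=viewer.camera_info('wrist');snap('wrist','w13.png')
print(pin('pan_c','wrist',i),pin('pan_grip','wrist',i))
for c in('top','scene'):
    viewer.read_camera(c);print(c,pin('pan_c',c),pin('pan_grip',c))
import itertools,time
g=np.array([434,-404,62.])
t0=time.time();res=[]
for psi,al,be,ph,fl in itertools.product(range(-30,121,30),(0,30,50),(-60,-40,-20,0,20,40,60),(120,-120),(1,-1)):
    a_,b_=np.radians(al),np.radians(be)
    d=np.array([np.sin(a_),np.cos(a_)*np.sin(b_),-np.cos(a_)*np.cos(b_)]);j=fl*np.array([0,np.cos(b_),np.sin(b_)])
    T=TR(d,j)
    q0=kin.ik(list(g+19*d),list(T.as_rotvec()))
    if q0 is None: continue
    ok=True;qs=[q0]
    for f in (0,0.5,1):
        Rp=Rn.from_euler('z',psi,degrees=True)*Rn.from_euler('x',ph*f,degrees=True)
        M=np.array([633,125,225.]);nn=Rp.apply([0,0,1]);M[:2]-=20*nn[:2]
        gw=M+Rp.apply([-107,0,-12])
        q=kin.ik(list(gw+19*Rp.apply(d)),list((Rp*T).as_rotvec()))
        if q is None: ok=False;break
        qs.append(q)
    if ok: res.append((max(np.abs(np.diff(qs[1:],axis=0)).max(),0),psi,al,be,ph,fl,[np.round(q,2) for q in qs]))
res.sort(key=lambda r:r[0]);print(len(res),time.time()-t0)
for r in res[:12]:print(r)
E
```

```text
0.9521245275207221 [ 1.37926263  0.40600085 -1.06741851  1.76712228  0.38089655  1.19602134
  1.77370515]
 t60.8 [ 440.7 -298.9  280.1] F [-0.3  0.8  0.1] w0.498
[([246.5, -290.7, 31.2], 0.96), ([530.0, -400.5, 42.3], 0.7), ([514.1, -388.3, 27.4], 0.44)] [([430.1, -409.5, 62.2], 0.59)]
top [([536.4, -405.5, 43.2], 0.71), ([245.3, -287.6, 32.5], 0.65)] [([430.5, -406.0, 62.4], 0.78), ([145.6, -317.2, 50.8], 0.68), ([514.2, 127.0, 77.5], 0.64)]
scene [([250.2, -291.7, 28.1], 0.72)] [([149.9, -323.2, 46.4], 0.96), ([435.7, -409.3, 60.9], 0.81)]
222 55.95453667640686
(np.float64(0.5320498423609495), 30, 0, 40, 120, 1, [array([ 1.42,  1.13, -0.91,  1.41,  0.28,  1.38,  2.13]), array([ 0.82,  0.91, -1.15,  1.63,  0.15,  1.29,  1.81]), array([ 0.83,  1.43, -1.09,  1.49, -0.38,  1.6 ,  2.04]), array([ 0.76,  1.94, -1.16,  1.57, -0.85,  1.79,  2.11])])
(np.float64(0.5358128626489661), 30, 50, 40, 120, 1, [array([ 1.95,  1.32, -1.14,  1.86,  0.09,  0.59,  2.42]), array([ 1.31,  0.97, -1.33,  2.19, -0.33,  0.28,  2.39]), array([ 1.31,  1.48, -1.21,  2.09, -0.69,  0.63,  2.29]), array([ 1.29,  1
[... 2212 characters left out ...]
, -2.14]), array([-1.49,  1.61,  1.32,  1.6 ,  0.13,  1.49, -1.75]), array([-1.56,  1.89,  1.08,  1.82,  0.76,  1.42, -1.61])])
(np.float64(0.631593527322031), 60, 50, 20, 120, 1, [array([ 1.96,  1.22, -1.15,  2.01,  0.34,  0.32,  2.38]), array([ 1.13,  0.89, -1.16,  1.88, -0.19,  0.75,  2.78]), array([ 1.04,  1.26, -1.11,  1.64, -0.34,  1.27,  2.15]), array([ 1.04,  1.49, -0.98,  1.71, -0.81,  1.39,  1.69])])
(np.float64(0.6331731471989784), 30, 30, 20, 120, 1, [array([ 1.73,  0.99, -1.02,  1.88,  0.31,  0.59,  2.22]), array([ 1.06,  0.57, -1.18,  2.07, -0.04,  0.51,  2.06]), array([ 1.12,  1.2 , -1.15,  1.88, -0.43,  0.95,  2.16]), array([ 1.1 ,  1.75, -1.08,  1.87, -0.85,  1.21,  2.14])])
```

View pics/w13.png

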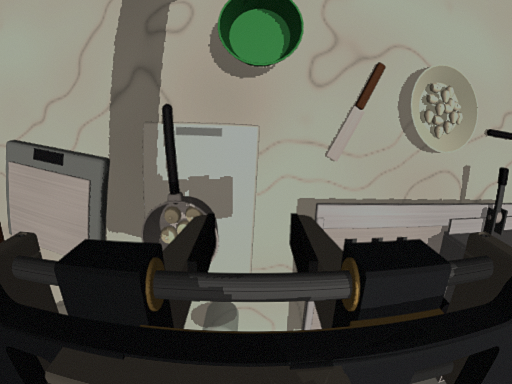

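```bash
cat > plan.py <<'E'
from h import *
import itertools,time
def dj(al,be,fl):
    a_,b_=np.radians(al),np.radians(be)
    return np.array([np.sin(a_),np.cos(a_)*np.sin(b_),-np.cos(a_)*np.cos(b_)]),fl*np.array([0,np.cos(b_),np.sin(b_)])
def hand(T):
    P=[]
    for x in np.arange(-69,-221,-25):
        for y in(-95,-48,0,48,95):
            for z in(-38,0,38): P.append((x if x!=-69 else -69,y,z))
    for x in(-220,-260,-300):
        for a in np.arange(0,6.28,.8): P.append((x,65*np.cos(a),65*np.sin(a)))
    for x in(-69,-40,-10,19):
        for y in(-40,40): P.append((x,y,0))
    return T.apply(np.array(P,float))
def boxd(P,lo,hi):
    q=np.maximum(np.maximum(np.array(lo)-P,P-np.array(hi)),0);return np.linalg.norm(q,axis=1).min()
obs=[((542,18,50),(724,228,142)),((496,-120,0),(766,260,76)),((610,-30,50),(655,15,150)),((420,115,60),(515,135,95)),((680,280,0),(760,360,86))]
def dumppose(psi,ph,d,T,Mz=225,gd=107):
    Rp=Rn.from_euler('z',psi,degrees=True)*Rn.from_euler('x',ph,degrees=True)
    M=np.array([633,125.5,Mz]);nn=Rp.apply([0,0,1]);M[:2]-=20*nn[:2]
    gw=M+Rp.apply([-gd,0,-12]);return gw,Rp
E
cat > search.py <<'E'
from plan import *
g=np.array([432,-405,62.]);res=[];t0=time.time();c1=0
for psi,al,be,sg,fl in itertools.product(range(-60,91,15),(0,15,30,45),(0,15,30,45),(1,-1),(1,-1)):
    be=-be*sg; d,j=dj(al,be,fl);T=TR(d,j)
    P=hand(T)+g
    if P[:,2].min()<22: continue
    cl=1e9
    for f in(0,40,80,120):
        gw,Rp=dumppose(psi,sg*f,d,T);P=hand(Rp*T)+gw
        cl=min(cl,min(boxd(P,*o) for o in obs))
    if cl<12: continue
    c1+=1
    q0=kin.ik(list(g+19*d),list(T.as_rotvec()))
    if q0 is None: continue
    qs=[q0];ok=True
    for f in(120,80,40,0):
        gw,Rp=dumppose(psi,sg*f,d,T)
        q=kin.ik(list(gw+19*Rp.apply(d)),list((Rp*T).as_rotvec()))
        if q is None: ok=False;break
        qs.append(q)
    if ok: res.append((np.abs(np.diff(qs[1:],axis=0)).max(),psi,al,be,sg,fl,cl,[np.round(q,2).tolist() for q in qs]))
    if time.time()-t0>400: print('time');break
print(len(res),c1,time.time()-t0)
res.sort(key=lambda r:r[0])
for r in res[:14]:print(r)
E
python3 search.py
```

```text
45 126 24.32646918296814
(np.float64(0.6075493959212986), 60, 45, -15, 1, 1, np.float64(12.589411669647129), [[1.96, 1.32, -1.33, 2.25, 2.2, 0.59, 0.98], [0.98, 1.39, -1.07, 1.56, -0.48, 1.45, 1.91], [1.01, 1.14, -1.12, 1.64, -0.25, 1.25, 2.27], [1.08, 0.84, -1.12, 1.86, -0.18, 0.85, 2.69], [1.24, 0.76, -1.32, 2.14, 0.28, 0.24, 2.69]])
(np.float64(0.6625235497543056), 60, 45, -15, 1, -1, np.float64(12.589411669647129), [[1.7, 0.86, -0.89, 2.26, 3.15, 0.3, 2.87], [0.64, 1.08, -0.46, 1.58, -0.93, 1.76, -0.85], [0.6, 0.81, -0.39, 1.67, -0.79, 1.49, -0.41], [0.84, 0.63, -0.73, 1.87, -0.59, 0.95, -0.11], [1.11, 0.57, -1.08, 2.15, -0.69, 0.28, 0.44]])
(np.float64(0.7870414584870808), 0, 30, 45, -1, 1, np.float64(24.898348598378217), [[1.73, 1.18, -1.0, 1.65, 0.05, 0.97, 2.31], [-0.47, 0.69, -0.45, 2.03, 1.34, 1.74, 0.24], [-0.08, 0.37, -0.67, 2.14, 1.21, 1.12, 0.21], [0.52, 0.2, -0.88, 2.24, 0.77, 0.34, 0.56], [1.22, 0.98, -1.52, 2.29, 1.36, 0.25, 0.2]])
(np.float64(0.8634834372283269), -15, 45, 0, -1, 1, np.float64(18.136186428902697), [[1.99, 1.31, -1.34, 2.14, 1.62, 0.46, 1.36], [-1.04,
[... 2587 characters left out ...]
.24, -0.94, 2.21, 0.21, 0.28, 1.49], [1.18, 0.79, -1.26, 2.14, -0.3, 0.42, 2.03]])
(np.float64(1.2286134757322507), 15, 30, -45, 1, 1, np.float64(17.620535254385345), [[1.52, 1.13, -1.12, 2.37, 2.53, 1.24, 0.57], [1.23, 1.17, -1.27, 2.11, -0.54, 0.54, 2.2], [1.1, 0.61, -1.27, 2.18, -0.27, 0.34, 1.93], [0.53, 0.22, -0.94, 2.23, 0.89, 0.39, 0.72], [0.33, 0.78, -1.32, 2.22, 1.66, 1.62, 0.25]])
(np.float64(1.2852218742154293), 15, 30, 30, -1, 1, np.float64(27.10176985236899), [[1.74, 1.07, -1.03, 1.79, 0.2, 0.75, 2.28], [-0.62, 0.74, -0.23, 2.23, 1.59, 1.73, 0.19], [0.36, 0.8, -1.32, 2.24, 1.72, 1.69, 0.3], [0.49, 0.2, -0.85, 2.23, 0.97, 0.4, 0.73], [1.11, 0.59, -1.24, 2.17, -0.15, 0.34, 1.87]])
```

```bash
python3 - <<'E'
from plan import *
for uv in((460,160),(452,228),(500,235)):print(uv,pix('top',uv,0).round(),pix('top',uv,40).round())
al,be=30,30
d,j=dj(al,be,1);T=TR(d,j);g=np.array([432,-406,62.])
P=hand(T)+g;print('hand low',P[:,2].min(),P[P[:,2].argsort()[:4]].round())
rv=list(T.as_rotvec())
grip(0.38,60)
p=g-90*d+19*d
for sign in(1,-1):
    r=TR(d,sign*j).as_rotvec();print(kin.ik(list(p),list(r)),kin.ik(list(g+19*d),list(r)))
robot.movep(list(p),rv);st()
i=viewer.camera_info('wrist');snap('wrist','w14.png');print(pin('pan_grip','wrist',i),pin('pan_c','wrist',i))
snap('scene','s14.png');snap('top','t14.png')
E
```

```text
(460, 160) [ 617. -584.    0.] [ 605. -563.   40.]
(452, 228) [ 425. -538.    0.] [ 420. -519.   40.]
(500, 235) [ 404. -666.    0.] [ 400. -641.   40.]
hand low 27.750000000000007 [[ 442. -432.   28.]
 [ 427. -445.   50.]
 [ 365. -509.   50.]
 [ 398. -518.   66.]]
[ 1.82386733  0.95890352 -1.03329781  1.73285395  0.08406227  0.91212791
  2.37495123] [ 1.74056833  1.0697986  -1.02667272  1.78300002  0.19954318  0.75256608
  2.27914511]
[ 0.82033785  0.68353243  0.43338007  1.80350068 -1.00539704  1.27094496
  0.09552888] [ 0.72193872  0.7777236   0.43251201  1.8533176  -1.14650087  1.17891987
  0.17266813]
 t62.5 [ 398.2 -435.5  117. ] F [0.5 0.5 0.4] w0.381
[([431.4, -411.9, 62.8], 0.84), ([632.3, -7.5, 129.9], 0.43)] []
```

View pics/w14.png

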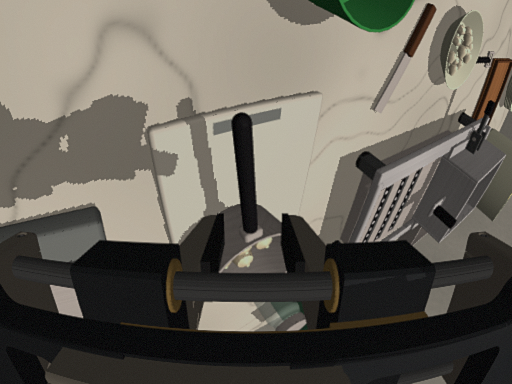

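View pics/s14.png

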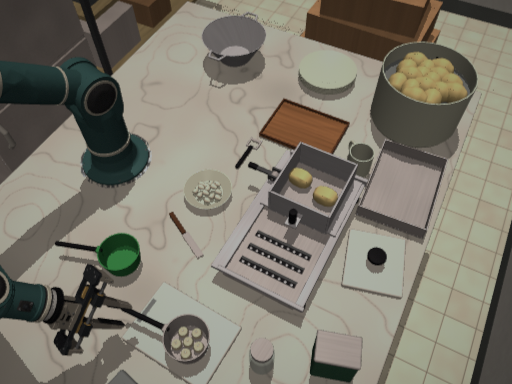

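View pics/t14.png

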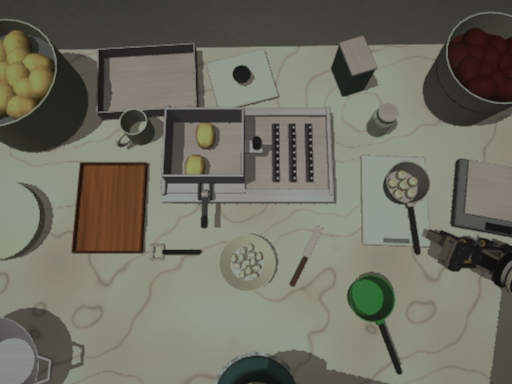

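```bash
python3 - <<'E'
from plan import *
t=cv2.imread('pics/top0.png').astype(int)
pts=[]
for v in range(208,250):
    row=t[v,400:426].sum(1); k=np.nonzero(row<150)[0]
    if len(k): pts.append(pix('top',(400+k.mean(),v),62)[:2])
pts=np.array(pts);print(pts[:3],pts[-3:],np.polyfit(pts[:,0],pts[:,1],1),np.polyval(np.polyfit(pts[:,0],pts[:,1],1),[432,541]))
E
```

```text
[[ 470.75374625 -405.75372905]
 [ 468.12974697 -405.49777204]
 [ 465.50860049 -405.24209331]] [[ 370.27495185 -411.16594115]
 [ 367.74123145 -412.17770794]
 [ 365.2281103  -411.92379868]] [ 5.78872112e-02 -4.33157104e+02] [-408.14982838 -401.84012236]
```

```bash
cat >> plan.py <<'E'
al,be=30,30
d,j=dj(al,be,1);T=TR(d,j);g=np.array([432,-408,62.]);YAW0=3.3
def panpose(gw,psi,ph):
    """tcp pos, rotvec for grip point gw, pan yaw psi, roll ph"""
    Rp=Rn.from_euler('z',psi,degrees=True)*Rn.from_euler('x',ph,degrees=True)
    return list(np.array(gw)+19*Rp.apply(d)),list((Rp*T).as_rotvec()),Rp
def go(gw,psi,ph,feed=120):
    p,r,_=panpose(gw,psi,ph)
    robot.servo_line(p,feed=feed,rotation=r)
E
python3 - <<'E'
from plan import *
p,r,Rp=panpose(g,YAW0,0); dd=Rp.apply(d)
robot.servo_line(list(np.array(p)-70*dd),feed=120,rotation=r)
robot.servo_line(p,feed=100);st('at')
grip(0.0,60);st('grip')
go(g+[0,0,15],YAW0,0,feed=50);robot.hold(0.3);st('lift15')
go(g+[0,0,60],YAW0,0,feed=80);robot.hold(0.2);s=st('lift60');print(np.round(s['joints'],2),s['wrist_torque'].round(2))
snap('scene','s15.png');snap('top','t15.png');snap('wrist','w15.png')
E
```

```text
at t63.9 [ 441.  -399.9   48.1] F [ 0.4 -0.  -0.4] w0.380
grip t64.4 [ 440.8 -399.7   48. ] F [-2.6 -0.6  2.3] w0.133
lift15 t65.1 [ 440.9 -399.1   62.5] F [ 0.6 -1.1 -3.3] w0.140
lift60 t66.0 [ 440.8 -399.   107.2] F [ 0.4  0.3 -3.1] w0.136
[ 1.73  0.97 -1.03  1.74  0.09  0.87  2.34] [-0.75  0.92  0.08]
```

View pics/s15.png

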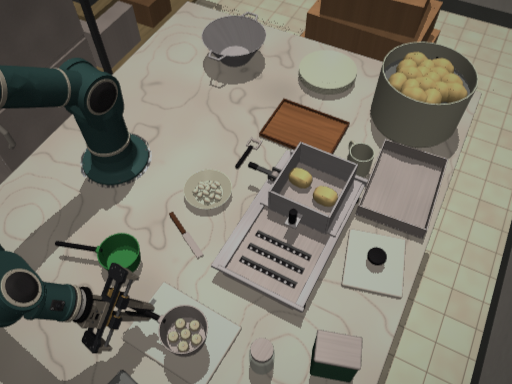

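View pics/w15.png

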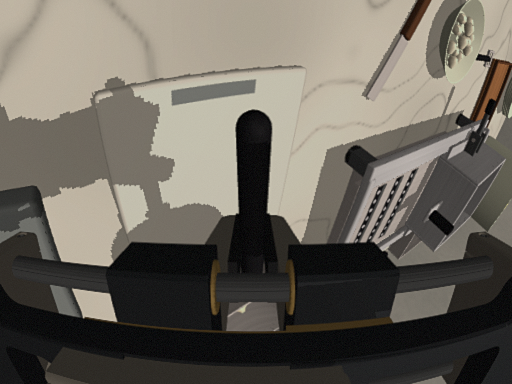

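```bash
python3 - <<'E'
from plan import *
def tryq(gw,psi,ph):
    p,r,_=panpose(gw,psi,ph);q=kin.ik(p,r);return None if q is None else np.round(q,2)
go(g+[0,0,200],YAW0,0,feed=130)
s=st('up');print(np.round(s['joints'],2))
A=np.array([432,-408,262.])
for f in np.linspace(0,1,6):
    B=np.array([530,98,262.]);print(f,tryq(A+(B-A)*f,3.3+f*11.7,0))
for ph in(0,-30,-60,-90,-120):
    gw,_=dumppose(15,ph,d,T);print(ph,gw.round(),tryq(gw,15,ph))
E
```

```text
up t67.4 [ 440.5 -399.   246.8] F [-0.2  0.5 -3. ] w0.144
[ 1.79  0.8  -1.15  1.67 -0.    1.07  2.28]
0.0 [ 1.79  0.8  -1.16  1.67 -0.    1.07  2.28]
0.2 [ 1.78  0.73 -1.23  1.84 -0.05  0.94  2.24]
0.4 [ 1.73  0.66 -1.3   1.97 -0.1   0.82  2.18]
0.6000000000000001 [ 1.62  0.6  -1.35  2.07 -0.16  0.69  2.11]
0.8 [ 1.45  0.54 -1.36  2.12 -0.22  0.57  2.02]
1.0 [ 1.18  0.48 -1.3   2.13 -0.29  0.46  1.94]
0 [530.  98. 213.] [ 1.1   0.56 -1.22  2.17 -0.22  0.35  1.94]
-30 [534.  82. 215.] [ 0.52  0.19 -0.77  2.23  0.38  0.27  1.29]
-60 [537.  71. 219.] [-0.1   0.21 -0.45  2.27  1.31  0.7   0.38]
-90 [538.  67. 225.] [ 0.17  0.75 -1.11  2.23  1.71  1.73  0.27]
-120 [537.  71. 231.] [-0.62  0.74 -0.23  2.23  1.59  1.73  0.19]
```

```bash
python3 - <<'E'
from plan import *
go([530,98,262],15,0,feed=200);s=st('over');print(np.round(s['joints'],2))
def ik(ph):
    gw,_=dumppose(15,ph,d,T,Mz=235);p,r,_=panpose(gw,15,ph);q=kin.ik(p,r);return gw,q
for ph in(0,-15,-30,-45):
    gw,q=ik(ph);print(ph,None if q is None else np.round(q,2))
    go(gw,15,ph,feed=60)
    s=st(ph);print(np.round(s['joints'],2))
for ph in(-60,-75,-90,-105,-120):
    gw,q=ik(ph);print(ph,None if q is None else np.round(q,2))
snap('scene','s16.png');snap('top','t16.png')
E
```

```text
over t70.2 [537.1 107.8 247.6] F [ 0.5 -0.3 -2.9] w0.135
[ 1.2   0.5  -1.33  2.13 -0.23  0.45  1.89]
0 [ 1.12  0.56 -1.25  2.16 -0.2   0.37  1.9 ]
0 t71.0 [536.9 108.5 209. ] F [-0.3 -0.1 -2.1] w0.136
[ 1.12  0.56 -1.25  2.16 -0.2   0.37  1.9 ]
-15 [ 0.94  0.33 -1.1   2.19 -0.11  0.32  1.8 ]
-15 t71.4 [539.6  97.2 208. ] F [ 0.1 -0.2 -3.7] w0.137
[ 0.94  0.32 -1.1   2.19 -0.12  0.32  1.8 ]
-30 [ 0.48  0.16 -0.72  2.22  0.26  0.29  1.4 ]
-30 t72.1 [542.6  84.8 206.9] F [-0.4  0.6 -2.9] w0.138
[ 0.47  0.16 -0.7   2.22  0.24  0.29  1.42]
-45 [-0.1   0.11 -0.27  2.26  0.89  0.4   0.77]
-45 t72.9 [545.8  73.8 210. ] F [ 0.8  0.1 -2.7] w0.138
[ 0.05  0.13 -0.43  2.25  0.93  0.42  0.74]
-60 [-0.16  0.18 -0.39  2.26  1.26  0.68  0.43]
-75 [-0.34  0.27 -0.34  2.27  1.41  0.96  0.31]
-90 [-0.44  0.41 -0.34  2.26  1.5   1.25  0.25]
-105 [-0.51  0.57 -0.33  2.25  1.56  1.52  0.22]
-120 [-0.57  0.73 -0.29  2.23  1.61  1.76  0.21]
```

View pics/s16.png

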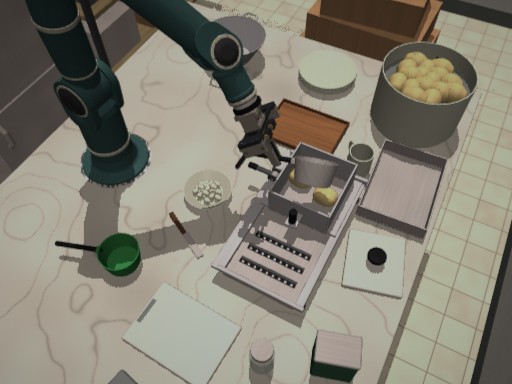

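View pics/t16.png

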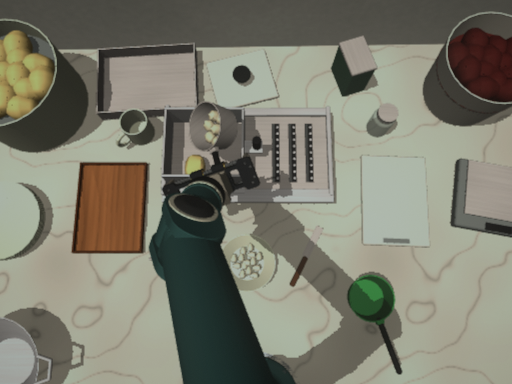

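The onions have run to the lower (+y) side over the hopper, and nothing has spilled. Continuing the tip.

```bash
python3 - <<'E'
from plan import *
for ph in(-60,-75,-90,-105,-120):
    gw,_=dumppose(15,ph,d,T,Mz=235)
    go(gw,15,ph,feed=40);st(ph)
robot.hold(0.8);s=st('dump')
snap('scene','s17.png');snap('top','t17.png')
E
```

```text
-60 t73.5 [548.   65.6 214.3] F [ 0.3 -0.  -3.4] w0.136
-75 t73.9 [549.7  59.1 219.4] F [ 0.4  0.3 -3.2] w0.134
-90 t74.3 [550.9  54.9 226.3] F [ 0.   0.7 -2.5] w0.135
-105 t74.7 [551.2  54.4 234. ] F [ 1.  -0.4 -1.1] w0.139
-120 t75.1 [550.5  57.  241.2] F [ 0.   0.1 -2.7] w0.136
dump t75.9 [550.2  57.6 240.9] F [ 0.6 -0.2 -2.1] w0.136
```

View pics/s17.png

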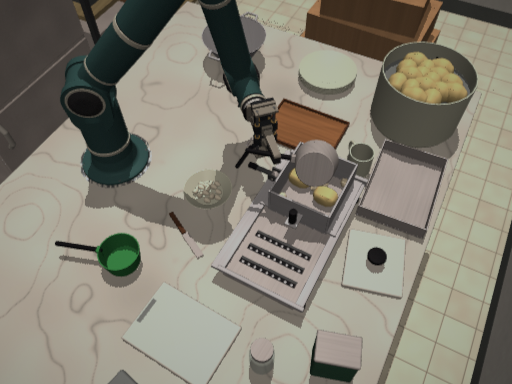

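View pics/t17.png

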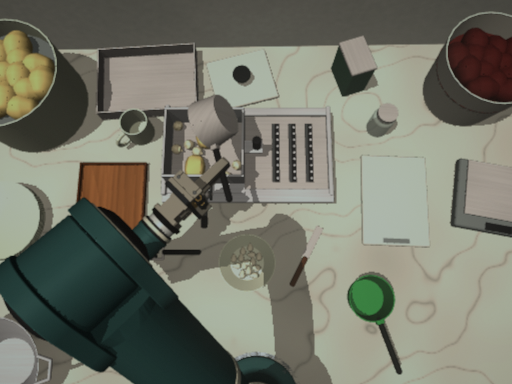

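```bash
python3 - <<'E'
from plan import *
for ph in(-90,-60,-45,-30,-15,0):
    gw,_=dumppose(15,ph,d,T,Mz=240)
    go(gw,15,ph,feed=70)
go([530,98,262],15,0,feed=120);s=st();print(np.round(s['joints'],2))
go([432,-408,262],YAW0,0,feed=220);s=st();print(np.round(s['joints'],2),s['wrist_torque'].round(2))
snap('scene','s18.png');snap('top','t18.png')
viewer.read_camera('top');a=pin('pan_c','top'),pin('pan_grip','top');viewer.read_camera('scene');print(a,pin('pan_c','scene'),pin('pan_grip','scene'))
T0=cv2.imread('pics/top0.png');t=cv2.imread('pics/t18.png')
cv2.imwrite('pics/c18.png',cv2.resize(t[95:215,150:270],None,fx=5,fy=5))
E
```

```text
t80.3 [536.8 108.9 247.7] F [-0.6 -0.6 -2.3] w0.137
[ 1.1   0.39 -1.17  2.13 -0.52  0.5   2.14]
 t82.8 [ 441.3 -398.3  247.9] F [ 0.1  0.6 -2.2] w0.136
[ 1.66  0.66 -0.89  1.68 -0.25  1.08  2.48] [-0.6   0.72 -0.01]
([([245.2, -288.5, 31.2], 0.81), ([535.1, -403.2, 243.9], 0.61)], [([146.4, -318.5, 48.4], 0.93), ([433.1, -404.4, 263.0], 0.67)]) [([545.5, -404.8, 240.6], 0.89), ([249.6, -289.5, 28.7], 0.88), ([515.2, 130.8, 74.9], 0.24)] [([148.8, -321.6, 49.0], 0.94), ([434.5, -402.4, 259.8], 0.61)]
```

View pics/s18.png

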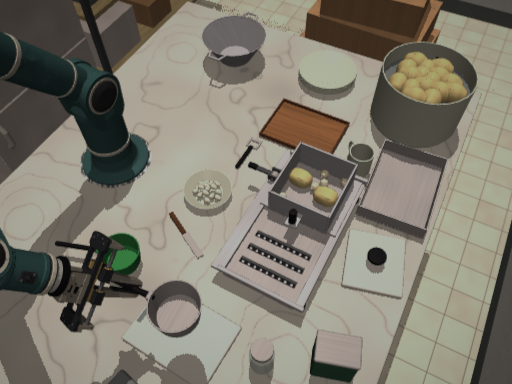

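View pics/c18.png

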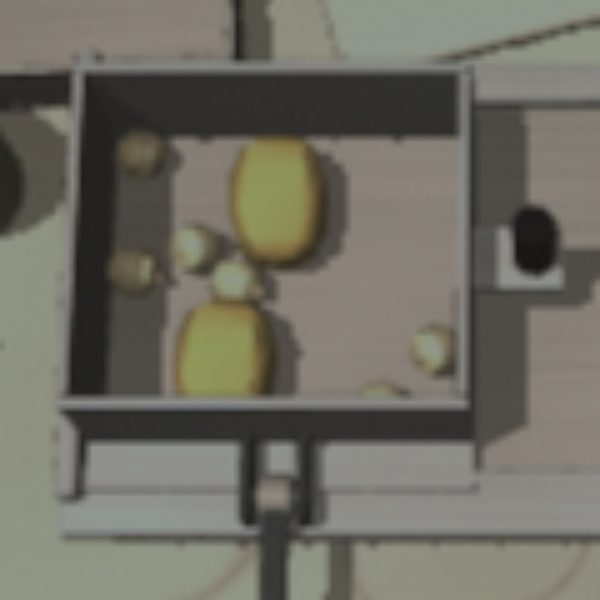

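View pics/t18.png

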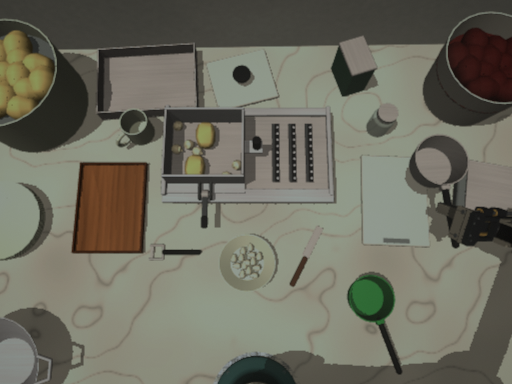

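All six onions and both potatoes are in the hopper, and the pan is empty. Setting the pan down.

```bash
python3 - <<'E'
from plan import *
go([432,-408,90],YAW0,0,feed=150);st()
z=70
while z>59:
    go([432,-408,z],YAW0,0,feed=40);s=st(z)
    if s['contact_force'][2]>1.5: break
    z-=1.5
robot.hold(0.3);st()
grip(0.38,20);robot.hold(0.2)
p,r,Rp=panpose([432,-408,z],YAW0,0)
robot.servo_line(list(np.array(p)-110*Rp.apply(d)),feed=100);st('away')
snap('scene','s19.png');snap('top','t19.png')
print(pin('pan_c','top'),pin('pan_grip','top'),pin('pan_c','scene'))
for c in('top','scene'):
    print(c,pin('lever_end',c),pin('lever_hinge',c),pin('hopper_grip',c))
E
```

```text
t84.5 [ 441.5 -399.7   76.7] F [ 0.7 -0.6 -1.2] w0.138
70 t85.2 [ 441.1 -399.1   55.7] F [ 0.8 -0.2 -1.7] w0.138
68.5 t85.4 [ 441.  -399.3   54.3] F [ 0.4 -0.4 -1.3] w0.134
67.0 t85.7 [ 441.  -399.2   52.7] F [-0.5 -0.  -2.1] w0.138
65.5 t85.9 [ 441.  -399.2   51.1] F [ 0.1  0.6 -2. ] w0.138
64.0 t86.2 [ 441.1 -399.3   49.7] F [ 0.5  0.3 -1.5] w0.138
62.5 t86.4 [ 441.1 -399.3   48.3] F [-0.1 -0.  -1.2] w0.136
61.0 t86.7 [ 441.2 -399.2   47.5] F [-2.3 -0.4  5. ] w0.136
 t87.0 [ 441.2 -399.1   47.4] F [-3.  -0.6  4.4] w0.137
away t88.9 [ 389.  -449.1  128.9] F [-0.4  0.2 -0. ] w0.383
[([537.9, -404.4, 42.0], 0.6), ([247.0, -288.2, 32.7], 0.59), ([434.4, -404.7, 66.4], 0.21)] [([431.6, -407.3, 62.2], 0.88), ([144.3, -316.8, 49.3], 0.84), ([713.9, -354.6, -1.1], 0.61), ([514.8, 123.3, 75.6], 0.34)] [([250.3, -291.2, 31.8], 0.87), ([543.1, -404.2, 40.7], 0.6)]
top [([443.7, 124.1, 77.7], 0.7)] [([513.2, 126.8, 79.6], 0.75), ([503.8, -386.7, 13.5], 0.43)] [([634.6, -13.5, 135.0], 0.85)]
scene [([448.0, 126.7, 76.3], 0.54)] [([518.8, 125.9, 74.4], 0.74), ([636.1, 118.9, 47.3], 0.63)] [([627.6, -8.1, 127.6], 0.96), ([434.2, -403.1, 62.4], 0.68), ([649.3, 170.6, 60.2], 0.67)]
```

View pics/s19.png

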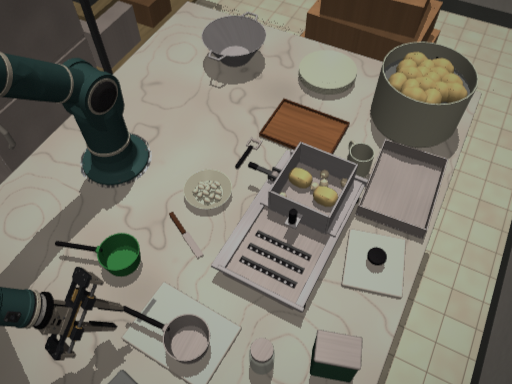

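View pics/t19.png

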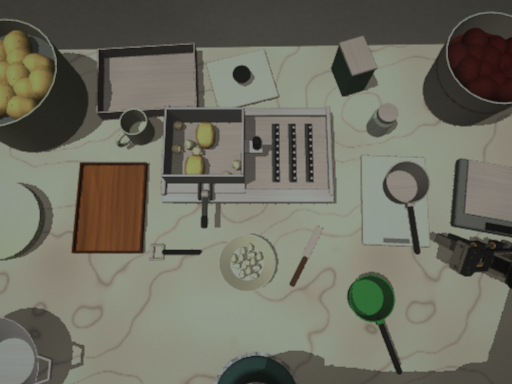

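```bash
python3 - <<'E'
from h import *
robot.hold(0.5);st();robot.job_done()
E
```

```text
t90.0 [ 388.8 -450.   129.2] F [-0.4  0.4 -1.2] w0.381
the job is handed in; nothing more can be done
```

The job is done and handed in at about 90 s; no check failed.

- **Hopper:** I flipped the lever up and slid the hopper about 114 mm until it met the loading-end stop, with a reaction of about 15 N. I then pressed the lever down at about 27 N, and it stopped at the level, locked position.
- **Food:** I put in both potatoes that were in the tray, then tipped all six onions in from the steel pan. A top view afterwards shows two potatoes and six onions in the hopper, and the tray and pan empty.
- **Pan:** It is upright on its white board within a few mm of where it started, released, and the gripper is clear of it.
- **Other items:** Nothing else on the table looks moved.

The second potato settled about 28 mm to the side of where I released it, still inside the hopper. In the last pictures the network's position for the push grip varied by about 5 mm between cameras; both still fit the hopper being at the stop.

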